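# Put the drained labware away by kind

## Task

Put away the five loose pieces of labware: stand each vial in the rack well that fits it, lay the large bottle cap in the wide bay and the small cap in the narrow bay of the steel tray, flat and mouth down as they are now, and lay the stir bar flat in the round glass dish. Keep the vials upright and set them down rather than dropping them, and leave the reagent bottle and the pipette-tip box where they stand.

Things in the scene. Friction and masses are not known exactly. Their poses are not given: they have to be found in the camera images.
- large_vial: closed amber glass vial with white screw cap and paper label, standing upright, loose: 40 mm diameter, 66 mm tall, about 100 g (the screw cap, the top 14 mm, is 37 mm across). Origin: centre of its underside, z up along its axis.
- small_vial: the same kind of vial, but slender: 20 mm diameter (screw cap, the top 14 mm, 18 mm across), 56 mm tall, about 30 g, standing upright, loose. Origin: centre of its underside, z up along its axis.
- large_cap: blue ribbed plastic bottle cap without a bottle, lying mouth down, loose: 52 mm diameter, 26 mm tall, about 30 g. Origin: centre of its underside, z up along its axis.
- small_cap: blue ribbed plastic bottle cap, lying mouth down, loose: 32 mm diameter, 20 mm tall, about 15 g. Origin: centre of its underside, z up along its axis.
- stir_bar: white magnetic stirring bar (a plain rigid bar here, with no magnetic pull), loose, lying flat: 60 mm long along its x axis, 12 mm wide and 12 mm tall, roughly eight-sided in section, so it does not roll readily; about 20 g. Origin: middle of its length, on its underside; z up.
- rack: grey plastic vial rack, fixed: block 80 (its x) by 130 (its y) by 24 mm tall, with two round wells, flat floors 6 mm above its underside. Wide well, 56 mm across, centred at x 0, y -24 mm in the rack's frame, for the large vial; narrow well, 36 mm across, at x 0, y +34 mm, for the small vial. Origin: centre of its underside, z up.
- cap_tray: low steel tray, fixed: 98 (its x) by 142 (its y) by 14 mm tall, walls 4 mm, floor 3 mm thick, one dividing wall. Wide bay, 90 (x) by 80 (y) mm inside, centred at x 0, y -27 mm in the tray's frame, for the large cap; narrow bay, 90 (x) by 50 (y) mm, centred at x 0, y +42 mm, for the small cap. Origin: centre of its underside, z up.
- dish: round shallow clear glass dish, fixed to the bench: 140 mm diameter at the rim, about 130 mm inside at the floor, 18 mm tall, floor 3 mm thick; takes the stir bar. Origin: centre of its underside, z up.
- bottle: bystander: closed clear glass reagent bottle with blue cap, standing loose at the far side of the work: 60 mm diameter, 110 mm tall. Origin: centre of its underside.
- tip_box: bystander: low clear plastic box of pipette tips, 85 by 120 mm and 53 mm tall, loose, at the far side of the work. Origin: centre of its underside.

How it is judged:
At the end, for the whole second after the job is handed in: Vials upright on the floors of their own wells (within 11 mm of centre), caps flat on the floors of their own bays, stir bar flat on the dish's floor (flat or upright: within about 0.15 rad); all released and at rest; bottle and tip box within 30 mm of their starts (x of large_vial in the frame of rack between -0.011 and 0.011 m and y of large_vial in the frame of rack between -0.035 and -0.013 m and z of each of large_vial, small_vial in the frame of rack below 0.01 m and angle between each of large_vial, small_vial, large_cap, small_cap's own z axis and vertical below 0.15 rad and x of small_vial in the frame of rack between -0.011 and 0.011 m and y of small_vial in the frame of rack between 0.023 and 0.045 m and x of large_cap in the frame of cap_tray between -0.022 and 0.022 m and y of large_cap in the frame of cap_tray between -0.044 and -0.01 m and z of each of large_cap, small_cap in the frame of cap_tray below 0.007 m and x of small_cap in the frame of cap_tray between -0.032 and 0.032 m and y of small_cap in the frame of cap_tray between 0.03 and 0.054 m and horizontal distance between stir_bar and dish below 0.06 m and z of stir_bar in the frame of dish below 0.017 m and angle between stir_bar's own x axis and vertical between 1.45 and 1.69 rad and linear speed of each of large_vial, small_vial, large_cap, small_cap, stir_bar below 0.02 m/s and contact force between the fingers and large_vial below 0.1 N and contact force between the fingers and small_vial below 0.1 N and contact force between the fingers and large_cap below 0.1 N and contact force between the fingers and small_cap below 0.1 N and contact force between the fingers and stir_bar below 0.1 N and distance of each of bottle, tip_box from where it was at the start of the episode below 0.03 m); the robot touches nothing.
It fails at once if the bystanding bottle or pipette-tip box is shoved or knocked over (distance of any of bottle, tip_box from where it was at the start of the episode above 0.03 m).
It fails at once if the large vial is tipped over (more than 50 degrees) (angle between large_vial's own z axis and vertical above 0.87 rad).
It fails at once if the large vial is dropped: it moves freely, not held, faster than 0.8 m/s (a fall of over 30 mm) (linear speed of large_vial above 0.8 m/s and contact force between the fingers and large_vial below 0.05 N).
It fails at once if the small vial is tipped over (more than 50 degrees) (angle between small_vial's own z axis and vertical above 0.87 rad).
It fails at once if the small vial is dropped: it moves freely, not held, faster than 0.8 m/s (a fall of over 30 mm) (linear speed of small_vial above 0.8 m/s and contact force between the fingers and small_vial below 0.05 N).
It also fails if it takes over 115 s, if anything falls off the work surface, if the arm or the gripper's body presses on something with over 40 N, if the wrist force passes 120 N, or if a joint passes its speed limit or range.

## Robot

A 6-joint arm with a two-finger parallel gripper is mounted at the origin on the work surface. World frame = base frame: x ahead of the robot, y to its left, z up, the work surface at z = 0. Lengths are in m, angles in rad, forces in N, time in s.
With the tool pointing down it reaches from about 0.25 to 0.8 m from the base axis. Payload 8.5 kg.
Tool frame: the origin (TCP) lies on the centre line of the jaws, within the pads' length; the fingertips stand 19 mm ahead of it and the grasp point (between the pads) is the TCP; z points along the fingers, y is the line along which they close (so a half turn about z gives the same grasp; the last joint's range is limited). The gripper opens to 85 mm and grips with 20 to 120 N. Pads are 22 mm wide; open, the fingers measure 114 mm over their backs; the gripper's body (76 mm by 85 mm) begins 54 mm behind the grasp point. The pads swing forward as they close: fully open they stand 13 mm farther back than shut.
Start: joints at [-1.275, 0.238, -0.013, 1.319, 0, 1.571], TCP at [0.153, -0.502, 0.25] pointing down, gripper open.
Joint ranges: [-2.66, 2.66], [-1.03, 1.9], [-1.14, 1.46], [-1.82, 2.27], [-1.45, 1.34], [-3.14, 3.14]. Speed limits (rad/s): [2.22, 2.22, 2.79, 3.14, 3.14, 3.14].

## Interface

Orientations are given as a unit quaternion [x, y, z, w].
In Python, from bench import bot gives the robot as it stands.
- The arm moves only by the tool apply_moves, never from a script. Its argument "moves" is a list of rows, each a list of 7 numbers: the opening, from 0 (shut) to 1 (fully open), then the shift along the tool's x, y, z scaled (see below), then the turn, a rotation vector about the tool's x, y, z scaled (see below). A call has 1 to 8 rows; each row shifts and turns the commanded pose from where the row before left it, along the tool's axes as they then stand; what a row does not reach is not made up. The controller multiplies each number of a shift by 0.05 m and each number of a turn by 0.1 rad. A row lasts 1/10 s, in which the tool goes at most 50 mm and 8.59 degrees, less where a joint would pass 70% of its speed; a pose out of reach is approached as far as the arm can. A call with a number of a shift or a turn outside -1 to 1 is refused whole. A call with a gripper value outside its range is refused whole. The fingers move at their own pace and stop on an object; the grip force is fixed at half the most. Time passes only in rows, so rows that do not move let the fingers close. It gives the time, the measured TCP pose, the force, the opening and the grip force at its end, in the units of the state.
- bot.state(): the state, without advancing time (a new reading comes with each control period).
- bot.camera(name): name is "side" or "top" or "wrist"; returns a dict with "image" (400x640x3 uint8, red, green, blue), "K" (3x3 intrinsics, pixels), "k1" (the pictures are not rectified: a ray, as slopes to the right and down, at radius r is drawn at 1 + k1 r^2 times it, then the intrinsics apply), "world_to_cam" (4x4, takes a point from world to camera coordinates); the wrist camera has in their place "T_tool_cam" (4x4, takes a point from camera to tool coordinates, whose origin is the TCP and whose axes are the flange's). Camera axes: x right, y up, looking along -z (the intrinsics and any distortion apply to the point x, -y, -z); pixel columns grow to the right and rows downward; lengths in m; the calibration is good to about 2 mm. A picture is of the moment at which its call begins: read the wrist's pose just before it. There is no depth.
- bot.close_job(): hands the job in; it is judged then, once.
Trained networks look in a picture, given as the dict that the camera call returned (one of the last four; its "shot" number tells which), for a name from the list of things; names that differ only in an ending like _2 or _b are one class to them, and where a whole thing is asked for, a point or a joint stands for the part that bears it (a point fixed in the world has none). Each returns a list of dicts, best first, with "p" (0 to 1); they miss things now and then, are a little off and sometimes report something else, mostly with a low value. They report only what shows in the picture. A call takes as long as a camera call.
- bot.find_in(target, picture): "location" ([x, y, z] in m, in the coordinates of the camera as it stood for that picture, good to about 4 mm: the middle of the surface that is visible of it).
- bot.landmark_of(target, picture): "location" ([x, y, z] in m, in the coordinates of the camera as it stood for that picture, good to about 4 mm: a listed point, or the origin of a listed thing).
The state is a dict: "time_s": time; "q": joint angles; "dq": joint speeds; "joint_torque": joint torques, N m; "position": TCP position; "orientation": TCP orientation; "ft_force": force on the tool from outside, world axes, zero at the start; "torque": the same for the moment, N m; "width": finger opening in m; "finger_force": force on a finger pad.
Only numpy, scipy, OpenCV 4.12 (cv2) and the standard library are available. Lean on these libraries where they do the work, as an engineer would, in place of code of your own. Each camera call takes 0.05 s, during which the arm holds its last target. There are 200 camera calls.

## Working session

There is one attempt and no reset: what is moved stays moved. The work goes in short steps, Python scripts to look and compute and a tool call to move; the robot and the scene stay as the last step left them, time stands still between calls to the robot, and variables do not carry over. Pictures are saved under pics/ and viewed, at most 14 in all, crops included, and the job is handed in when it is done.

Besides the shell and the picture viewer there is one more tool, called as name([rows], argument=value, ...), one row to a line, values as JSON. apply_moves: Moves the arm, as the interface text tells. Its arguments: {"type":"object","properties":{"moves":{"type":"array"}},"required":["moves"]}

```bash
mkdir -p pics; ls; cat > h.py <<'E'
import numpy as np, cv2
from bench import bot
from scipy.spatial.transform import Rotation as R
def T_tool(s):
    T=np.eye(4);T[:3,:3]=R.from_quat(s["orientation"]).as_matrix();T[:3,3]=s["position"];return T
def cam2world(p,s):
    return T_tool(s)@np.array(p["T_tool_cam"]) if "T_tool_cam" in p else np.linalg.inv(p["world_to_cam"])
def shot(n,save=None):
    s=bot.state();p=bot.camera(n)
    if save: cv2.imwrite(f"pics/{save}.png",p["image"][:,:,::-1])
    return p,cam2world(p,s)
def world(M,x): return (M@np.r_[x,1])[:3]
def pix(p,M,X):
    c=(np.linalg.inv(M)@np.r_[X,1])[:3];a=np.array([c[0],-c[1]])/-c[2]
    a=a*(1+p["k1"]*(a@a));K=np.array(p["K"]);return K[:2,:2]@a+K[:2,2]
def ray(p,M,uv,z):
    K=np.array(p["K"]);d=np.linalg.solve(K[:2,:2],np.array(uv,float)-K[:2,2]);a=d.copy()
    for _ in range(20): a=d/(1+p["k1"]*(a@a))
    v=M[:3,:3]@np.array([a[0],-a[1],-1]);o=M[:3,3];return o+v*(z-o[2])/v[2]
E
python3 - <<'E'
from h import *
for cam in ["top","side"]:
    p,M=shot(cam,cam+"0")
    print(cam,M[:3,3].round(3),p["k1"])
    for n in "large_vial small_vial large_cap small_cap stir_bar rack cap_tray dish bottle tip_box".split():
        for f in ("landmark_of","find_in"):
            r=getattr(bot,f)(n,p)
            print(n,f[:4],[(round(d["p"],2),world(M,d["location"]).round(3).tolist(),pix(p,M,world(M,d["location"])).round().tolist()) for d in r[:2]])
print(bot.state())
E
```

```text
pics
top [0.515 0.011 0.745] 0.02063818007920045
large_vial land [(0.8, [0.449, 0.013, -0.004], [321.0, 252.0])]
large_vial find [(0.73, [0.454, 0.013, 0.065], [321.0, 252.0])]
small_vial land [(0.46, [0.377, -0.277, -0.003], [466.0, 291.0])]
small_vial find [(0.54, [0.379, -0.267, 0.043], [470.0, 294.0])]
large_cap land [(0.62, [0.378, 0.277, -0.005], [189.0, 285.0])]
large_cap find [(0.92, [0.381, 0.269, 0.023], [188.0, 286.0])]
small_cap land [(0.56, [0.428, -0.119, 0.003], [387.0, 264.0])]
small_cap find [(0.49, [0.431, -0.115, 0.024], [387.0, 263.0])]
stir_bar land [(0.71, [0.433, 0.111, 0.001], [272.0, 259.0])]
stir_bar find [(0.55, [0.429, 0.109, 0.013], [272.0, 261.0])]
rack land [(0.67, [0.633, 0.009, -0.0], [325.0, 160.0]), (0.24, [0.586, -0.233, -0.001], [445.0, 186.0])]
rack find [(0.75, [0.634, 0.013, 0.023], [323.0, 158.0])]
cap_tray land [(0.62, [0.594, 0.225, 0.001], [217.0, 178.0])]
cap_tray find [(0.61, [0.595, 0.225, 0.002], [217.0, 177.0])]
dish land [(0.86, [0.585, -0.231, -0.003], [443.0, 186.0])]
dish find [(0.89, [0.591, -0.237, 0.001], [447.0, 183.0])]
bottle
[... 1653 characters left out ...]
6.0])]
{'time_s': 2.1, 'q': array([-1.27496593e+00,  2.38251992e-01, -1.35211574e-02,  1.31921779e+00,
       -2.61221657e-06,  1.57077607e+00]), 'dq': array([-0.0009991 , -0.00129128, -0.00046473, -0.00055818,  0.00078582,
        0.00091274]), 'joint_torque': array([ 1.89638704e-04, -5.38573229e+01,  3.46690428e+01,  2.98156716e-03,
       -6.44422926e-05, -5.52688903e-06]), 'position': array([ 0.15303803, -0.50213948,  0.25024068]), 'orientation': array([ 9.89078980e-01,  1.47386436e-01, -1.56316505e-05, -9.60522582e-05]), 'ft_force': array([ 0.56937107, -1.19259541, -0.85894473]), 'torque': array([ 0.00804514, -0.00166164, -0.03693676]), 'finger_force': 0.0, 'width': 0.08514414294202066}
```

View pics/top0.png

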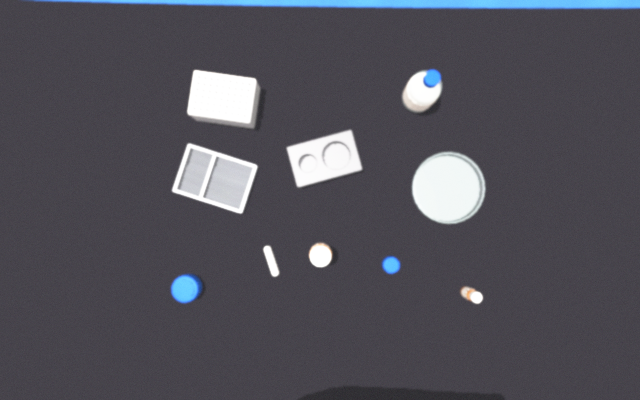

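View pics/side0.png

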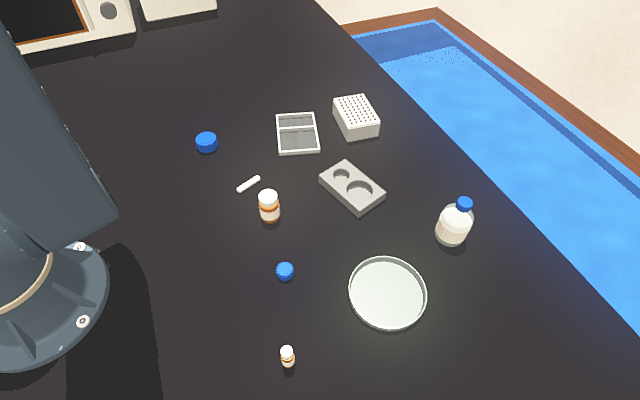

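```bash
python3 - <<'E'
from h import *
p,M=shot("top","top1"); im=p["image"]; h=im.astype(int)
print(np.array(p["K"]).round(1).tolist())
def blob(mask,box):
    u0,v0,u1,v1=box;m=np.zeros(mask.shape,np.uint8);m[v0:v1,u0:u1]=mask[v0:v1,u0:u1]
    n,l,st,c=cv2.connectedComponentsWithStats(m);i=1+np.argmax(st[1:,4]);return c[i],(l==i).astype(np.uint8)
blue=(h[...,2]>h[...,0]+40)&(h[...,2]>80); lit=h.max(2)>110; white=h.min(2)>185; b2=h.min(2)>120
for n,m,box,z in [("large_cap",blue,(150,260,220,320),.026),("small_cap",blue,(370,245,410,285),.02),
  ("large_vial",white,(300,235,340,275),.066),("small_vial",white,(468,285,490,310),.056),("stir",b2,(255,235,290,285),.012),
  ("rack",lit,(275,120,375,200),.024),("tray",lit,(160,135,270,222),.014),("dish",lit,(400,140,500,235),.018),("tip",lit,(180,60,270,135),.053)]:
    c,l=blob(m,box); pts=cv2.findContours(l,0,1)[0][0][:,0]
    W=np.array([ray(p,M,q,z)[:2] for q in pts],np.float32); r=cv2.minAreaRect(W); e=cv2.minEnclosingCircle(W)
    bx=cv2.boxPoints(r); 
    print(n,c.round(1),"w",ray(p,M,c,z)[:2].round(4),"rect",np.round(r[0],4),np.round(r[1],4),round(r[2],1),"circ",np.round(e[0],4),round(e[1],4))
for n,uv in [("wide",(336.5,156)),("narrow",(308.5,163))]: print(n,ray(p,M,uv,.02).round(3))
big=cv2.resize(im[120:330,160:500],None,fx=2.3,fy=2.3,interpolation=cv2.INTER_CUBIC);cv2.imwrite("pics/crop1.png",big[:,:,::-1])
E
```

```text
[[370.4, 0.0, 320.7], [0.0, 370.4, 205.4], [0.0, 0.0, 1.0]]
large_cap [185.7 287.9] w [0.3774 0.2724] rect [0.3778 0.2722] [0.056  0.0617] 46.3 circ [0.3777 0.2721] 0.0313
small_cap [390.6 264.6] w [ 0.4281 -0.1225] rect [ 0.4285 -0.1226] [0.037  0.0365] 27.4 circ [ 0.4285 -0.1225] 0.0194
large_vial [319.9 255.4] w [0.448  0.0151] rect [0.4487 0.0148] [0.04   0.0401] 1.0 circ [0.4487 0.0148] 0.0214
small_vial [475.8 296.8] w [ 0.3768 -0.2719] rect [ 0.377  -0.2717] [0.0215 0.0208] 45.6 circ [ 0.377  -0.2717] 0.0116
stir [270.7 260.7] w [0.4305 0.112 ] rect [0.4311 0.1122] [0.0646 0.018 ] 19.8 circ [0.431  0.1124] 0.0324
rack [323.9 158. ] w [0.6336 0.0107] rect [0.6336 0.0106] [0.0854 0.1353] 16.3 circ [0.6336 0.0106] 0.0775
tray [214.4 177.9] w [0.5919 0.2269] rect [0.592  0.2266] [0.1497 0.1056] 73.3 circ [0.5919 0.2268] 0.0887
dish [448.2 187.4] w [ 0.5805 -0.2337] rect [ 0.5801 -0.2336] [0.143  0.1431] 45.6 circ [ 0.5805 -0.2334] 0.0726
tip [223.   98.3] w [0.7387 0.2029] rect [0.7388 0.2028] [0.131  0.0966] 83.1 circ [0.7383 0.2029] 0.0785
wide [ 0.639 -0.014  0.02 ]
narrow [0.624 0.041 0.02 ]
```

View pics/crop1.png

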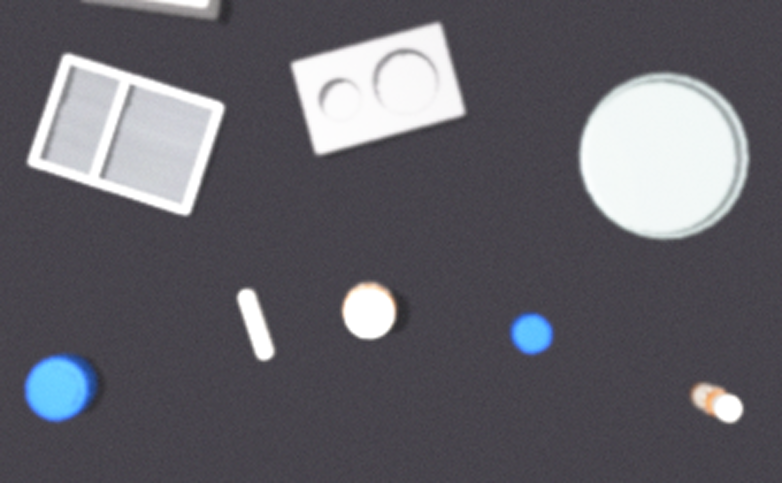

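```bash
cat > plan.py <<'E'
import numpy as np,sys
# plan.py x y z yaw  then targets "x y z yaw open n" separated by /
def go(start,targets):
    p=np.array(start[:3],float);a=np.radians(start[3])
    for x,y,z,yaw,o,n in targets:
        n=int(n);d=(np.array([x,y,z])-p)/n;da=(np.radians(yaw)-a)/n
        print(f"-> {x,y,z,yaw} step {np.linalg.norm(d)*1e3:.0f}mm")
        for i in range(n):
            t=np.array([d[0]*np.cos(a)+d[1]*np.sin(a),d[0]*np.sin(a)-d[1]*np.cos(a),-d[2]])/.05
            print([o]+t.round(2).tolist()+[0,0,round(-da*10,2)],end=",\n" if da else "");p=p+0
            if not da: print(" x",n); break
            a+=da
        p=np.array([x,y,z]);a=np.radians(yaw)
s=" ".join(sys.argv[1:]).split("/");go(list(map(float,s[0].split())),[list(map(float,t.split())) for t in s[1:]])
E
python3 plan.py .153 -.502 .25 16.95 / .377 -.272 .13 16.95 .55 8 / .377 -.272 .042 16.95 .55 4 / .377 -.272 .14 16.95 0 3 / .6241 .0432 .14 16.95 0 10 / .6241 .0432 .049 16.95 0 5
```

```text
-> (0.377, -0.272, 0.13, 16.95) step 43mm
[0.55, 0.7, -0.39, 0.3, 0, 0, np.float64(-0.0)] x 8
-> (0.377, -0.272, 0.042, 16.95) step 22mm
[0.55, 0.0, 0.0, 0.44, 0, 0, np.float64(-0.0)] x 4
-> (0.377, -0.272, 0.14, 16.95) step 33mm
[0.0, 0.0, 0.0, -0.65, 0, 0, np.float64(-0.0)] x 3
-> (0.6241, 0.0432, 0.14, 16.95) step 40mm
[0.0, 0.66, -0.46, -0.0, 0, 0, np.float64(-0.0)] x 10
-> (0.6241, 0.0432, 0.049, 16.95) step 18mm
[0.0, 0.0, 0.0, 0.36, 0, 0, np.float64(-0.0)] x 5
```

apply_moves([
  [0.55,0.7,-0.39,0.3,0,0,0],
  [0.55,0.7,-0.39,0.3,0,0,0],
  [0.55,0.7,-0.39,0.3,0,0,0],
  [0.55,0.7,-0.39,0.3,0,0,0],
  [0.55,0.7,-0.39,0.3,0,0,0],
  [0.55,0.7,-0.39,0.3,0,0,0],
  [0.55,0.7,-0.39,0.3,0,0,0],
  [0.55,0.7,-0.39,0.3,0,0,0],
])

```text
time_s: 2.95
position: [0.3764, -0.27, 0.1299]
orientation: [0.989, 0.147, 0.0, 0.0]
ft_force: [0.2, -1.2, 0.6]
width: 0.0471
finger_force: 0.0
```

```bash
python3 - <<'E'
from h import *
p,M=shot("wrist","w1"); s=bot.state()
print(s["position"],s["q"].round(3),M[:3,3])
for f in ("landmark_of","find_in"):
    print([(round(d["p"],2),world(M,d["location"]).round(4)) for d in getattr(bot,f)("small_vial",p)])
print(pix(p,M,[.3768,-.2718,.056]))
E
```

```text
[ 0.37868497 -0.26628918  0.12785609] [-0.615  0.213 -0.379  0.981  0.003  2.229] [ 0.44346751 -0.24960453  0.25413151]
[(0.93, array([ 0.374 , -0.268 ,  0.0027]))]
[(0.72, array([ 0.3777, -0.2708,  0.054 ]))]
[322.307127  211.1725314]
```

View pics/w1.png

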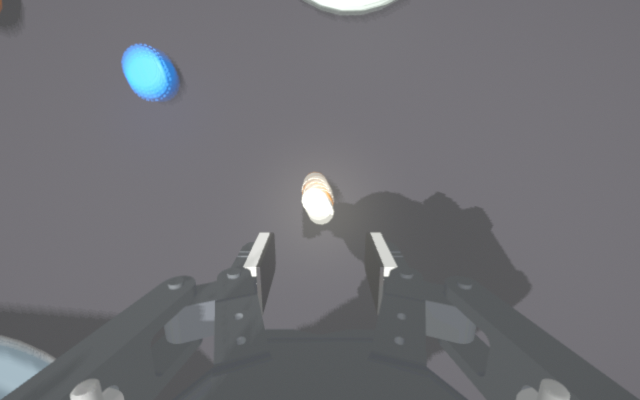

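apply_moves([
  [0.55,0,0,0,0,0,0],
  [0.55,0,0,0,0,0,0],
])

```text
time_s: 3.3
position: [0.375, -0.2722, 0.1307]
orientation: [0.989, 0.147, 0.0, 0.0]
ft_force: [-0.2, 0.1, -0.2]
width: 0.0473
finger_force: 0.0
```

apply_moves([
  [0.55,0.04,0.01,0.37,0,0,0],
  [0.55,0,0,0.5,0,0,0],
  [0.55,0,0,0.5,0,0,0],
  [0.55,0,0,0.4,0,0,0],
  [0.55,0,0,0,0,0,0],
  [0,0,0,0,0,0,0],
  [0,0,0,0,0,0,0],
  [0,0,0,0,0,0,0],
])

```text
time_s: 4.1
position: [0.3779, -0.2719, 0.0431]
orientation: [0.989, 0.147, 0.001, 0.001]
ft_force: [-1.9, 0.4, 5.9]
width: 0.0174
finger_force: 58.5
```

apply_moves([
  [0,0,0,-0.3,0,0,0],
  [0,0,0,-0.6,0,0,0],
  [0,0,0,-0.6,0,0,0],
  [0,0,0,-0.45,0,0,0],
  [0,0,0,0,0,0,0],
  [0,0,0,0,0,0,0],
])

```text
time_s: 4.7
position: [0.3777, -0.2714, 0.1399]
orientation: [0.989, 0.147, 0.001, 0.001]
ft_force: [0.2, -0.2, -0.1]
width: 0.0175
finger_force: 58.6
```

```bash
python3 - <<'E'
from h import *
p,M=shot("side"); s=bot.state();print(s["position"],s["width"],s["finger_force"])
for f in ("landmark_of","find_in"):
    print([(round(d["p"],2),world(M,d["location"]).round(4)) for d in getattr(bot,f)("small_vial",p)])
u,v=pix(p,M,s["position"]).astype(int);c=p["image"][max(v-70,0):v+70,max(u-70,0):u+70]
cv2.imwrite("pics/s1.png",cv2.resize(c,None,fx=4,fy=4)[:,:,::-1])
E
```

```text
[ 0.37730515 -0.27108139  0.1391321 ] 0.017527682129380568 58.62700581550598
[(0.43, array([ 0.3747, -0.2703,  0.0994]))]
[]
```

View pics/s1.png

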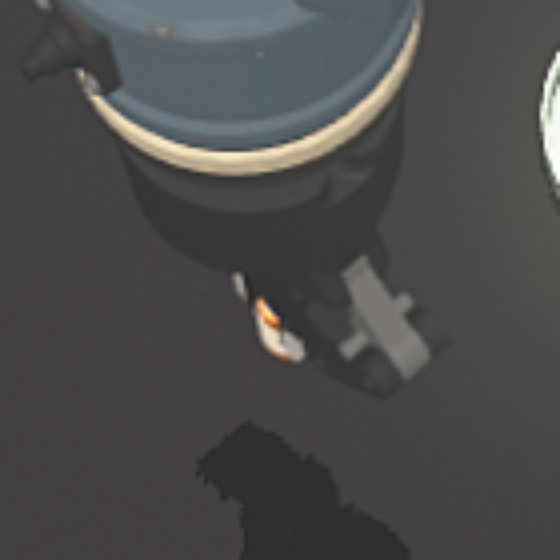

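apply_moves([
  [0,0.35,-0.25,0,0,0,0],
  [0,0.7,-0.5,0,0,0,0],
  [0,0.75,-0.52,0,0,0,0],
  [0,0.75,-0.52,0,0,0,0],
  [0,0.75,-0.52,0,0,0,0],
  [0,0.75,-0.52,0,0,0,0],
  [0,0.75,-0.52,0,0,0,0],
  [0,0.75,-0.52,0,0,0,0],
])

```text
time_s: 5.65
position: [0.5869, -0.0035, 0.1381]
orientation: [0.989, 0.147, -0.001, -0.0]
ft_force: [0.2, -1.1, -0.8]
width: 0.0177
finger_force: 58.6
```

apply_moves([
  [0,0.6,-0.42,0,0,0,0],
  [0,0.4,-0.29,0,0,0,0],
  [0,0,0,0.3,0,0,0],
  [0,0,0,0.3,0,0,0],
  [0,0,0,0,0,0,0],
  [0,0,0,0,0,0,0],
])

```text
time_s: 6.25
position: [0.6234, 0.0432, 0.1086]
orientation: [0.989, 0.147, -0.001, -0.0]
ft_force: [-0.2, 0.1, -0.1]
width: 0.0173
finger_force: 58.7
```

```bash
python3 - <<'E'
from h import *
p,M=shot("wrist"); s=bot.state();im=p["image"].copy()
r=np.radians(16.3)
for c,rad in ((np.array([.6241,.0432]),.018),(np.array([.6403,-.0124]),.028)):
    for t in np.linspace(0,2*np.pi,80):
        q=pix(p,M,[c[0]+rad*np.cos(t),c[1]+rad*np.sin(t),.024])
        if 0<q[0]<640 and 0<q[1]<400: cv2.circle(im,tuple(q.astype(int)),1,(255,0,0),-1)
cv2.imwrite("pics/w2.png",im[:,:,::-1])
for n in("small_vial","rack","large_vial"): print(n,[(round(d["p"],2),world(M,d["location"]).round(4)) for d in bot.landmark_of(n,p)])
E
```

```text
small_vial [(0.96, array([0.6226, 0.0434, 0.0666]))]
rack [(0.73, array([ 0.3742,  0.274 , -0.0013])), (0.64, array([ 0.634 ,  0.0087, -0.0035]))]
large_vial []
```

View pics/w2.png

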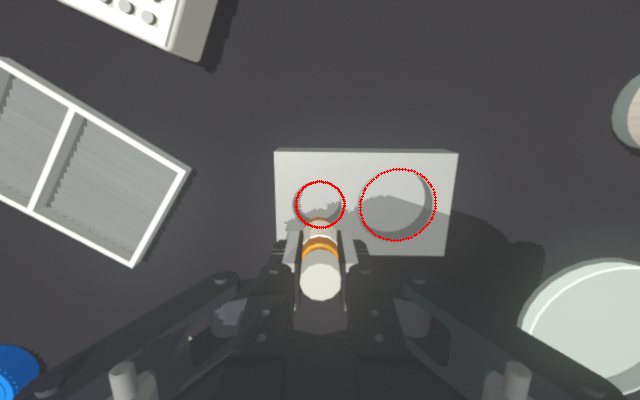

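apply_moves([
  [0,0.01,0,0.4,0,0,0],
  [0,0,0,0.4,0,0,0],
  [0,0,0,0.25,0,0,0],
  [0,0,0,0.1,0,0,0],
  [0,0,0,0,0,0,0],
  [0,0,0,0,0,0,0],
])

```text
time_s: 7.05
position: [0.6249, 0.0435, 0.0526]
orientation: [0.989, 0.147, 0.001, -0.0]
ft_force: [0.7, 0.1, 0.0]
width: 0.0177
finger_force: 58.7
```

apply_moves([
  [0,0,0,0.05,0,0,0],
  [0,0,0,0.02,0,0,0],
  [0,0,0,0,0,0,0],
])

```text
time_s: 7.35
position: [0.6249, 0.0435, 0.0491]
orientation: [0.989, 0.147, 0.001, -0.0]
ft_force: [-0.4, -0.3, 3.9]
width: 0.0176
finger_force: 58.9
```

apply_moves([
  [0.4,0,0,0,0,0,0],
  [0.4,0,0,0,0,0,0],
  [0.4,0,0,0,0,0,0],
  [0.4,0,0,-0.2,0,0,0],
  [0.4,0,0,-0.5,0,0,0],
  [0.4,0,0,-0.7,0,0,0],
  [0.8,0,0,-0.6,0,0,0],
  [0.8,0,0,0,0,0,0],
])

```text
time_s: 8.15
position: [0.6268, 0.0436, 0.1536]
orientation: [0.989, 0.147, 0.004, 0.0]
ft_force: [-0.3, -0.1, -0.5]
width: 0.0623
finger_force: 0.0
```

```bash
python3 - <<'E'
from h import *
p,M=shot("top"); s=bot.state();print(s["position"],s["q"].round(2))
for n in("small_vial","rack"): print(n,[(round(d["p"],2),world(M,d["location"]).round(4)) for d in bot.landmark_of(n,p)])
p,M=shot("wrist","w3")
for n in("small_vial","rack"): print(n,[(round(d["p"],2),world(M,d["location"]).round(4)) for d in bot.landmark_of(n,p)])
E
python3 plan.py .625 .0435 .149 16.95 / .4485 .0148 .14 16.95 .8 5 / .4485 .0148 .042 16.95 .8 4 / .4485 .0148 .14 16.95 0 3 / .6403 -.0124 .14 16.95 0 6 
```

```text
[0.62582412 0.04356631 0.15127285] [0.07 0.45 0.05 1.16 0.   2.92]
small_vial [(0.7, array([ 0.7638, -0.1739,  0.0032]))]
rack []
small_vial [(0.6, array([0.6174, 0.0451, 0.0079]))]
rack [(0.88, array([ 0.6341,  0.0129, -0.0024])), (0.38, array([0.3743, 0.2756, 0.0026]))]
-> (0.4485, 0.0148, 0.14, 16.95) step 36mm
[0.8, -0.71, -0.1, 0.04, 0, 0, np.float64(-0.0)] x 5
-> (0.4485, 0.0148, 0.042, 16.95) step 24mm
[0.8, 0.0, 0.0, 0.49, 0, 0, np.float64(-0.0)] x 4
-> (0.4485, 0.0148, 0.14, 16.95) step 33mm
[0.0, 0.0, 0.0, -0.65, 0, 0, np.float64(-0.0)] x 3
-> (0.6403, -0.0124, 0.14, 16.95) step 32mm
[0.0, 0.59, 0.27, -0.0, 0, 0, np.float64(-0.0)] x 6
```

View pics/w3.png

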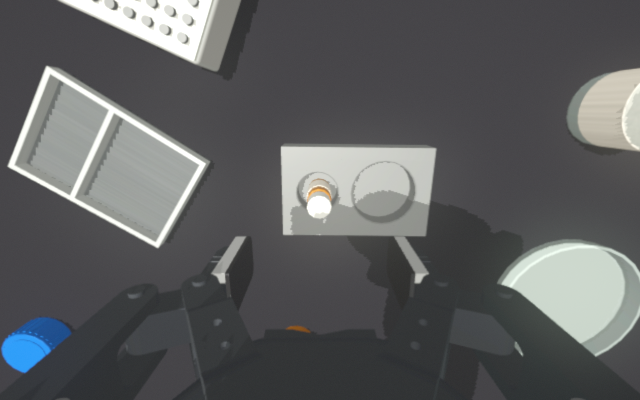

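apply_moves([
  [0.8,-0.72,-0.1,0,0,0,0],
  [0.8,-0.72,-0.1,0,0,0,0],
  [0.8,-0.72,-0.1,0,0,0,0],
  [0.8,-0.72,-0.1,0,0,0,0],
  [0.8,-0.7,-0.1,0,0,0,0],
  [0.8,0,0,0,0,0,0],
  [0.8,0,0,0,0,0,0],
])

```text
time_s: 9.15
position: [0.4456, 0.0151, 0.1483]
orientation: [0.989, 0.147, 0.0, -0.0]
ft_force: [-0.2, 0.5, -0.4]
width: 0.0683
finger_force: 0.0
```

apply_moves([
  [0.8,0.06,0.02,0.4,0,0,0],
  [0.8,0,0,0.6,0,0,0],
  [0.8,0,0,0.6,0,0,0],
  [0.8,0,0,0.4,0,0,0],
  [0.8,0,0,0.13,0,0,0],
  [0,0,0,0,0,0,0],
  [0,0,0,0,0,0,0],
  [0,0,0,0,0,0,0],
])

```text
time_s: 9.95
position: [0.4502, 0.0152, 0.0429]
orientation: [0.989, 0.147, 0.001, 0.0]
ft_force: [-0.2, 0.3, -1.3]
width: 0.0385
finger_force: 60.2
```

apply_moves([
  [0,0,0,-0.3,0,0,0],
  [0,0,0,-0.6,0,0,0],
  [0,0,0,-0.6,0,0,0],
  [0,0,0,-0.4,0,0,0],
  [0,0,0,0,0,0,0],
  [0,0,0,0,0,0,0],
])

```text
time_s: 10.55
position: [0.4495, 0.0151, 0.1374]
orientation: [0.989, 0.147, 0.001, 0.0]
ft_force: [-0.2, -0.6, -1.3]
width: 0.0385
finger_force: 60.4
```

apply_moves([
  [0,0.35,0.16,0,0,0,0],
  [0,0.7,0.33,0,0,0,0],
  [0,0.75,0.35,0,0,0,0],
  [0,0.75,0.35,0,0,0,0],
  [0,0.6,0.29,0,0,0,0],
  [0,0.34,0.16,0.2,0,0,0],
  [0,0,0,0.3,0,0,0],
  [0,0,0,0.3,0,0,0],
])

```text
time_s: 11.35
position: [0.6398, -0.0126, 0.0944]
orientation: [0.989, 0.147, -0.001, -0.0]
ft_force: [0.3, 0.6, -0.0]
width: 0.0383
finger_force: 60.4
```

apply_moves([
  [0,0,0,0,0,0,0],
  [0,0,0,0,0,0,0],
])

```text
time_s: 11.55
position: [0.6393, -0.0124, 0.096]
orientation: [0.989, 0.147, -0.001, -0.0]
ft_force: [-0.0, -0.0, -0.9]
width: 0.0379
finger_force: 60.4
```

apply_moves([
  [0,0.02,0,0.3,0,0,0],
  [0,0,0,0.3,0,0,0],
  [0,0,0,0.2,0,0,0],
  [0,0,0,0.09,0,0,0],
  [0,0,0,0,0,0,0],
  [0,0,0,0,0,0,0],
])

```text
time_s: 12.15
position: [0.6413, -0.0121, 0.053]
orientation: [0.989, 0.147, 0.0, 0.0]
ft_force: [-0.9, -0.1, -1.4]
width: 0.0379
finger_force: 60.4
```

apply_moves([
  [0,0,0,0.05,0,0,0],
  [0,0,0,0.02,0,0,0],
  [0,0,0,0,0,0,0],
])

```text
time_s: 12.45
position: [0.6409, -0.0122, 0.0489]
orientation: [0.989, 0.147, 0.0, -0.0]
ft_force: [0.4, 0.2, -0.6]
width: 0.0385
finger_force: 60.4
```

apply_moves([
  [0,0,0,0.02,0,0,0],
  [0.6,0,0,0,0,0,0],
  [0.6,0,0,0,0,0,0],
  [0.6,0,0,0,0,0,0],
  [0.6,0,0,-0.2,0,0,0],
  [0.6,0,0,-0.5,0,0,0],
  [0.6,0,0,-0.7,0,0,0],
  [0.6,0,0,-0.7,0,0,0],
])

```text
time_s: 13.25
position: [0.6406, -0.0122, 0.1544]
orientation: [0.989, 0.147, -0.0, -0.0]
ft_force: [0.6, 0.8, 0.3]
width: 0.0513
finger_force: 0.0
```

```bash
python3 - <<'E'
from h import *
p,M=shot("wrist","w4"); s=bot.state();print(s["position"],s["q"].round(2))
for n in("small_vial","large_vial"): print(n,[(round(d["p"],2),world(M,d["location"]).round(4)) for d in bot.landmark_of(n,p)])
E
python3 plan.py .641 -.012 .154 16.95 / .4283 -.1225 .14 73.3 .65 10 / .4283 -.1225 .027 73.3 .65 4 / .4283 -.1225 .14 73.3 0 3 / .604 .267 .14 73.3 0 10 / .3776 .2723 .12 73.3 .95 6/ .3776 .2723 .12 73.3 0 1 / .5843 .2009 .12 73.3 0 6
```

```text
[ 0.64309354 -0.01221662  0.16093621] [-0.02  0.47  0.11  1.2   0.    2.83]
small_vial [(0.69, array([0.6218, 0.0461, 0.0057]))]
large_vial [(0.62, array([ 0.6314, -0.009 ,  0.0052]))]
-> (0.4283, -0.1225, 0.14, 73.3) step 24mm
[0.65, -0.47, 0.09, 0.03, 0, 0, np.float64(-0.98)],
[0.65, -0.48, 0.04, 0.03, 0, 0, np.float64(-0.98)],
[0.65, -0.48, -0.01, 0.03, 0, 0, np.float64(-0.98)],
[0.65, -0.48, -0.05, 0.03, 0, 0, np.float64(-0.98)],
[0.65, -0.47, -0.1, 0.03, 0, 0, np.float64(-0.98)],
[0.65, -0.46, -0.15, 0.03, 0, 0, np.float64(-0.98)],
[0.65, -0.44, -0.19, 0.03, 0, 0, np.float64(-0.98)],
[0.65, -0.42, -0.23, 0.03, 0, 0, np.float64(-0.98)],
[0.65, -0.39, -0.27, 0.03, 0, 0, np.float64(-0.98)],
[0.65, -0.37, -0.31, 0.03, 0, 0, np.float64(-0.98)],
-> (0.4283, -0.1225, 0.027, 73.3) step 28mm
[0.65, 0.0, 0.0, 0.57, 0, 0, np.float64(-0.0)] x 4
-> (0.4283, -0.1225, 0.14, 73.3) step 38mm
[0.0, 0.0, 0.0, -0.75, 0, 0, np.float64(-0.0)] x 3
-> (0.604, 0.267, 0.14, 73.3) step 43mm
[0.0, 0.85, 0.11, -0.0, 0, 0, np.float64(-0.0)] x 10
-> (0.3776, 0.2723, 0.12, 73.3) step 38mm
[0.95, -0.2, -0.73, 0.07, 0, 0, np.float64(-0.0)] x 6
-> (0.3776, 0.2723, 0.12, 73.3) step 0mm
[0.0, 0.0, 0.0, -0.0, 0, 0, np.float64(-0.0)] x 1
-> (0.5843, 0.2009, 0.12, 73.3) step 36mm
[0.0, -0.03, 0.73, -0.0, 0, 0, np.float64(-0.0)] x 6
```

View pics/w4.png

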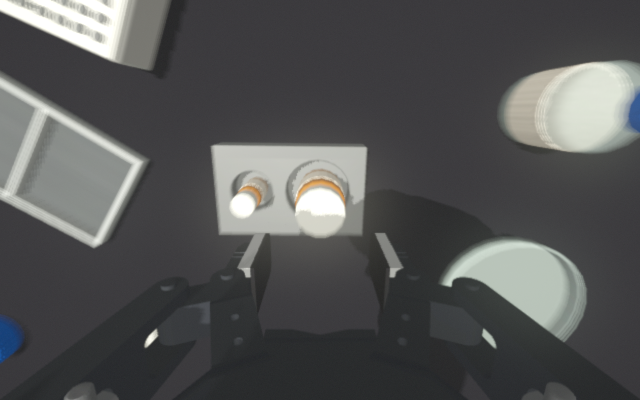

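apply_moves([
  [0.65,-0.47,0.09,0,0,0,-0.98],
  [0.65,-0.48,0.04,0,0,0,-0.98],
  [0.65,-0.48,-0.01,0,0,0,-0.98],
  [0.65,-0.48,-0.05,0,0,0,-0.98],
  [0.65,-0.47,-0.1,0,0,0,-0.98],
  [0.65,-0.46,-0.15,0,0,0,-0.98],
  [0.65,-0.44,-0.19,0,0,0,-0.98],
  [0.65,-0.42,-0.23,0,0,0,-0.98],
])

```text
time_s: 14.2
position: [0.4687, -0.1009, 0.1522]
orientation: [0.857, 0.516, -0.0, -0.0]
ft_force: [-0.4, -0.0, -0.2]
width: 0.0557
finger_force: 0.0
```

apply_moves([
  [0.65,-0.39,-0.27,0.2,0,0,-0.98],
  [0.65,-0.37,-0.31,0.2,0,0,-0.98],
  [0.65,0,0,0,0,0,0],
  [0.65,0,0,0,0,0,0],
])

```text
time_s: 14.6
position: [0.4273, -0.1227, 0.1326]
orientation: [0.804, 0.595, -0.0, -0.0]
ft_force: [0.9, -0.2, 0.2]
width: 0.055
finger_force: 0.0
```

apply_moves([
  [0.65,0,0.02,0.4,0,0,0],
  [0.65,0,0,0.6,0,0,0],
  [0.65,0,0,0.6,0,0,0],
  [0.65,0,0,0.4,0,0,0],
  [0.65,0,0,0.11,0,0,0],
  [0,0,0,0,0,0,0],
  [0,0,0,0,0,0,0],
  [0,0,0,0,0,0,0],
])

```text
time_s: 15.4
position: [0.4297, -0.123, 0.0285]
orientation: [0.803, 0.595, 0.001, 0.001]
ft_force: [0.8, -1.0, 0.2]
width: 0.0276
finger_force: 59.1
```

apply_moves([
  [0,0,0,-0.3,0,0,0],
  [0,0,0,-0.6,0,0,0],
  [0,0,0,-0.6,0,0,0],
  [0,0,0,-0.5,0,0,0],
  [0,0,0,0,0,0,0],
])

```text
time_s: 15.9
position: [0.431, -0.1235, 0.1313]
orientation: [0.803, 0.595, 0.002, 0.003]
ft_force: [-0.3, -0.0, -0.3]
width: 0.0276
finger_force: 59.2
```

```bash
python3 - <<'E'
from h import *
p,M=shot("wrist","w5"); s=bot.state();print(s["position"],s["q"].round(2))
for n in("small_cap",): print(n,[(round(d["p"],2),world(M,d["location"]).round(4)) for d in bot.landmark_of(n,p)])
cv2.imwrite("pics/w5.png",cv2.resize(p["image"][160:360,200:440],None,fx=2,fy=2)[:,:,::-1])
E
```

```text
[ 0.43012765 -0.1233142   0.12956836] [-0.28  0.18 -0.41  0.97  0.    1.59]
small_cap [(0.7, array([ 0.4341, -0.1237,  0.1082]))]
```

View pics/w5.png

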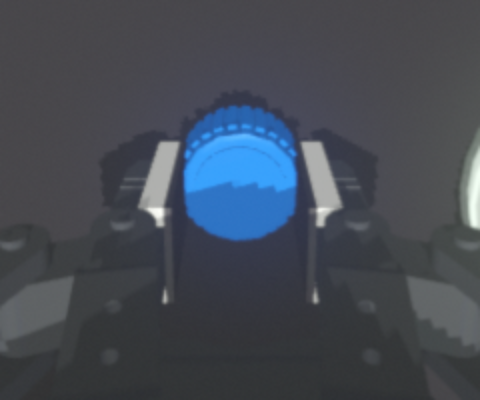

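apply_moves([
  [0,0.5,0.06,0,0,0,0],
  [0,0.95,0.12,0,0,0,0],
  [0,0.95,0.12,0,0,0,0],
  [0,0.95,0.12,0,0,0,0],
  [0,0.95,0.12,0,0,0,0],
  [0,0.95,0.12,0,0,0,0],
  [0,0.95,0.12,0,0,0,0],
  [0,0.95,0.12,0,0,0,0],
])

```text
time_s: 16.8
position: [0.5755, 0.2079, 0.1261]
orientation: [0.803, 0.596, -0.001, -0.0]
ft_force: [1.5, -0.2, 0.3]
width: 0.0273
finger_force: 59.2
```

apply_moves([
  [0,0.85,0.11,0,0,0,0],
  [0,0.47,0.06,0,0,0,0],
  [0,0,0,0.3,0,0,0],
  [0,0,0,0.3,0,0,0],
  [0,0,0,0.3,0,0,0],
  [0,0,0,0,0,0,0],
  [0,0,0,0,0,0,0],
])

```text
time_s: 17.5
position: [0.6025, 0.2665, 0.0816]
orientation: [0.803, 0.595, -0.001, -0.0]
ft_force: [-0.5, 1.1, -1.0]
width: 0.0274
finger_force: 59.2
```

apply_moves([
  [0,0,0.02,0.4,0,0,0],
  [0,0,0,0.35,0,0,0],
  [0,0,0,0.2,0,0,0],
  [0,0,0,0.06,0,0,0],
  [0,0,0,0,0,0,0],
  [0,0,0,0,0,0,0],
])

```text
time_s: 18.1
position: [0.6045, 0.2667, 0.0327]
orientation: [0.803, 0.595, 0.001, 0.0]
ft_force: [0.2, -0.3, -0.5]
width: 0.0278
finger_force: 59.2
```

apply_moves([
  [0,0,0,0.03,0,0,0],
  [0,0,0,0.0,0,0,0],
  [0.5,0,0,0,0,0,0],
  [0.5,0,0,0,0,0,0],
  [0.5,0,0,0,0,0,0],
  [0.5,0,0,-0.4,0,0,0],
  [0.5,0,0,-0.7,0,0,0],
  [0.95,0,0,-0.6,0,0,0],
])

```text
time_s: 18.9
position: [0.6037, 0.2664, 0.1162]
orientation: [0.803, 0.596, -0.0, -0.0]
ft_force: [0.3, 0.4, -0.1]
width: 0.0557
finger_force: 0.0
```

```bash
python3 - <<'E'
from h import *
p,M=shot("wrist","w6"); s=bot.state();print(s["position"],s["q"].round(2))
for n in("small_cap","cap_tray","large_cap"): print(n,[(round(d["p"],2),world(M,d["location"]).round(4)) for d in bot.landmark_of(n,p)])
E
```

```text
[0.60583509 0.26731731 0.12177198] [0.42 0.53 0.1  1.14 0.   2.28]
small_cap [(0.9, array([0.6046, 0.2625, 0.0082]))]
cap_tray [(0.87, array([ 0.5871,  0.2295, -0.0016]))]
large_cap [(0.72, array([0.3766, 0.275 , 0.0042]))]
```

View pics/w6.png

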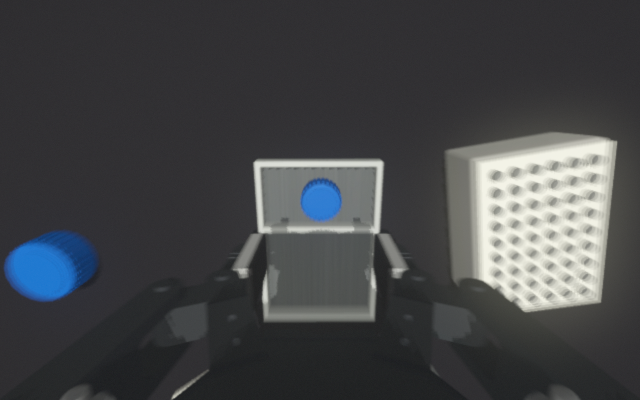

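apply_moves([
  [0.95,-0.2,-0.73,0,0,0,0],
  [0.95,-0.2,-0.73,0,0,0,0],
  [0.95,-0.2,-0.73,0,0,0,0],
  [0.95,-0.2,-0.73,0,0,0,0],
  [0.95,-0.2,-0.73,0,0,0,0],
  [0.95,-0.2,-0.72,0,0,0,0],
  [0.95,0,0,0.3,0,0,0],
  [0.95,0,0,0,0,0,0],
])

```text
time_s: 19.9
position: [0.3753, 0.2717, 0.0985]
orientation: [0.803, 0.596, -0.002, -0.0]
ft_force: [0.7, -0.9, 0.3]
width: 0.0812
finger_force: 0.0
```

apply_moves([
  [0.95,0.02,0.04,0.4,0,0,0],
  [0.95,0,0,0.5,0,0,0],
  [0.95,0,0,0.35,0,0,0],
  [0.95,0,0,0.12,0,0,0],
  [0.95,0,0,0,0,0,0],
  [0,0,0,0,0,0,0],
  [0,0,0,0,0,0,0],
  [0,0,0,0,0,0,0],
])

```text
time_s: 20.7
position: [0.3802, 0.2733, 0.0332]
orientation: [0.803, 0.595, 0.001, -0.0]
ft_force: [-1.4, -2.3, 9.6]
width: 0.0475
finger_force: 60.1
```

apply_moves([
  [0,0,0,-0.3,0,0,0],
  [0,0,0,-0.6,0,0,0],
  [0,0,0,-0.6,0,0,0],
  [0,0,0,-0.3,0,0,0],
  [0,0,0,0,0,0,0],
  [0,0,0,0,0,0,0],
])

```text
time_s: 21.3
position: [0.3797, 0.273, 0.122]
orientation: [0.803, 0.596, 0.001, -0.0]
ft_force: [-0.0, -0.5, -1.4]
width: 0.0478
finger_force: 61.8
```

```bash
python3 - <<'E'
from h import *
p,M=shot("wrist"); s=bot.state();print(s["position"],s["q"].round(2))
for n in("large_cap",): print(n,[(round(d["p"],2),world(M,d["location"]).round(4)) for d in bot.landmark_of(n,p)])
p,M=shot("side")
for n in("large_cap",): print(n,[(round(d["p"],2),world(M,d["location"]).round(4)) for d in bot.landmark_of(n,p)])
u,v=pix(p,M,s["position"]).astype(int);c=p["image"][max(v-60,0):v+60,max(u-60,0):u+60]
cv2.imwrite("pics/s2.png",cv2.resize(c,None,fx=4,fy=4)[:,:,::-1])
E
```

```text
[0.37929759 0.27275124 0.12142072] [ 0.62  0.22 -0.38  0.97  0.    2.49]
large_cap [(0.61, array([0.381 , 0.2732, 0.0874]))]
large_cap [(0.79, array([0.3826, 0.2737, 0.0836]))]
```

View pics/s2.png

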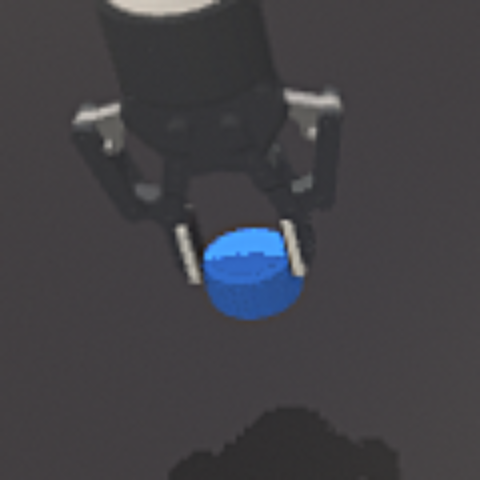

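apply_moves([
  [0,-0.02,0.4,0,0,0,0],
  [0,-0.03,0.75,0,0,0,0],
  [0,-0.03,0.8,0,0,0,0],
  [0,-0.03,0.8,0,0,0,0],
  [0,-0.03,0.8,0,0,0,0],
  [0,-0.05,0.79,0,0,0,0],
  [0,0,0,0.3,0,0,0],
  [0,0,0,0.3,0,0,0],
])

```text
time_s: 22.3
position: [0.5854, 0.2, 0.0902]
orientation: [0.804, 0.595, -0.0, -0.0]
ft_force: [-0.5, -0.9, -0.3]
width: 0.0474
finger_force: 61.9
```

apply_moves([
  [0,0,0,0.3,0,0,0],
  [0,0,0,0.3,0,0,0],
  [0,0,0,0,0,0,0],
  [0,0,0,0,0,0,0],
])

```text
time_s: 22.7
position: [0.5841, 0.2007, 0.0613]
orientation: [0.803, 0.596, -0.001, -0.0]
ft_force: [0.3, 0.5, -0.2]
width: 0.0474
finger_force: 61.9
```

Base should sit about 34 mm below the TCP, so contact is expected near z = 0.037.

apply_moves([
  [0,0,0,0.25,0,0,0],
  [0,0,0,0.15,0,0,0],
  [0,0,0,0.06,0,0,0],
  [0,0,0,0,0,0,0],
  [0,0,0,0,0,0,0],
])

```text
time_s: 23.2
position: [0.5845, 0.2008, 0.0389]
orientation: [0.803, 0.596, 0.0, -0.0]
ft_force: [-0.1, 0.2, -0.2]
width: 0.0476
finger_force: 61.9
```

apply_moves([
  [0,0,0,0.03,0,0,0],
  [0,0,0,0.02,0,0,0],
  [0,0,0,0,0,0,0],
])

```text
time_s: 23.5
position: [0.5846, 0.2008, 0.0364]
orientation: [0.803, 0.596, 0.0, -0.0]
ft_force: [1.0, 1.0, -0.6]
width: 0.0478
finger_force: 62.1
```

apply_moves([
  [0.75,0,0,0,0,0,0],
  [0.75,0,0,0,0,0,0],
  [0.75,0,0,0,0,0,0],
  [0.75,0,0,-0.3,0,0,0],
  [0.75,0,0,-0.6,0,0,0],
  [0.6,0,0,-0.7,0,0,0],
  [0.4,0,0,-0.3,0,0,0],
  [0.4,0,0,0,0,0,0],
])

```text
time_s: 24.3
position: [0.5859, 0.2013, 0.134]
orientation: [0.803, 0.596, 0.002, 0.001]
ft_force: [0.2, 0.2, -0.4]
width: 0.0342
finger_force: 0.0
```

```bash
python3 - <<'E'
from h import *
p,M=shot("wrist","w7"); s=bot.state();print(s["position"],s["q"].round(2))
for n in("small_cap","cap_tray","large_cap"): print(n,[(round(d["p"],2),world(M,d["location"]).round(4)) for d in bot.landmark_of(n,p)])
E
python3 plan.py .5846 .2008 .131 73.15 / .431 .1122 .10 20 .4 10 / .431 .1122 .023 20 .4 4 / .431 .1122 .12 20 0 4 / .5803 -.2335 .12 20 0 10
```

```text
[0.58503521 0.20097769 0.13220973] [ 0.33  0.45 -0.    1.12  0.    2.2 ]
small_cap [(0.95, array([0.6085, 0.2661, 0.0099]))]
cap_tray [(0.98, array([ 0.5888,  0.2253, -0.0027]))]
large_cap [(0.74, array([0.5846, 0.2018, 0.0056]))]
-> (0.431, 0.1122, 0.1, 20.0) step 18mm
[0.4, -0.26, -0.24, 0.06, 0, 0, np.float64(0.93)],
[0.4, -0.28, -0.22, 0.06, 0, 0, np.float64(0.93)],
[0.4, -0.3, -0.19, 0.06, 0, 0, np.float64(0.93)],
[0.4, -0.32, -0.16, 0.06, 0, 0, np.float64(0.93)],
[0.4, -0.33, -0.13, 0.06, 0, 0, np.float64(0.93)],
[0.4, -0.34, -0.1, 0.06, 0, 0, np.float64(0.93)],
[0.4, -0.35, -0.07, 0.06, 0, 0, np.float64(0.93)],
[0.4, -0.35, -0.04, 0.06, 0, 0, np.float64(0.93)],
[0.4, -0.35, -0.0, 0.06, 0, 0, np.float64(0.93)],
[0.4, -0.35, 0.03, 0.06, 0, 0, np.float64(0.93)],
-> (0.431, 0.1122, 0.023, 20.0) step 19mm
[0.4, 0.0, 0.0, 0.39, 0, 0, np.float64(-0.0)] x 4
-> (0.431, 0.1122, 0.12, 20.0) step 24mm
[0.0, 0.0, 0.0, -0.48, 0, 0, np.float64(-0.0)] x 4
-> (0.5803, -0.2335, 0.12, 20.0) step 38mm
[0.0, 0.04, 0.75, -0.0, 0, 0, np.float64(-0.0)] x 10
```

View pics/w7.png

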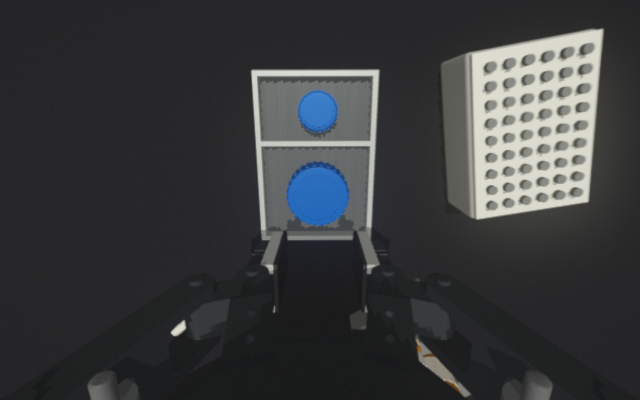

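apply_moves([
  [0.4,-0.26,-0.24,0,0,0,0.93],
  [0.4,-0.28,-0.22,0,0,0,0.93],
  [0.4,-0.3,-0.19,0,0,0,0.93],
  [0.4,-0.32,-0.16,0,0,0,0.93],
  [0.4,-0.33,-0.13,0,0,0,0.93],
  [0.4,-0.34,-0.1,0,0,0,0.93],
  [0.4,-0.35,-0.07,0,0,0,0.93],
  [0.4,-0.35,-0.04,0,0,0,0.93],
])

```text
time_s: 25.3
position: [0.46, 0.1292, 0.1301]
orientation: [0.965, 0.261, -0.001, -0.0]
ft_force: [0.5, 0.2, 0.6]
width: 0.034
finger_force: 0.0
```

apply_moves([
  [0.4,-0.35,0,0.2,0,0,0.93],
  [0.4,-0.35,0.03,0.2,0,0,0.93],
  [0.4,0,0,0.2,0,0,0],
  [0.4,0,0,0,0,0,0],
  [0.4,0,0,0,0,0,0],
])

```text
time_s: 25.8
position: [0.4318, 0.1124, 0.101]
orientation: [0.985, 0.173, -0.0, -0.0]
ft_force: [0.8, 0.3, 0.5]
width: 0.0345
finger_force: 0.0
```

```bash
python3 - <<'E'
from h import *
p,M=shot("wrist","w8"); s=bot.state();print(s["position"],s["q"].round(2),s["orientation"])
for n in("stir_bar",): print(n,[(round(d["p"],2),world(M,d["location"]).round(4)) for d in bot.landmark_of(n,p)])
E
```

```text
[0.43200155 0.1124374  0.10131531] [ 0.25  0.21 -0.46  0.9   0.    3.05] [ 9.84963279e-01  1.72763752e-01  1.34113274e-04 -8.36219265e-05]
stir_bar [(0.72, array([ 0.4289,  0.1137, -0.0005]))]
```

View pics/w8.png

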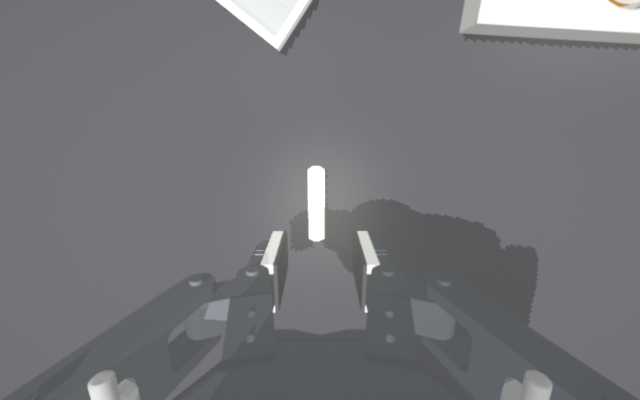

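apply_moves([
  [0.4,-0.02,-0.01,0.45,0,0,0],
  [0.4,0,0,0.5,0,0,0],
  [0.4,0,0,0.4,0,0,0],
  [0.4,0,0,0.2,0,0,0],
  [0.4,0,0,0,0,0,0],
  [0,0,0,0,0,0,0],
  [0,0,0,0,0,0,0],
  [0,0,0,0,0,0,0],
])

```text
time_s: 26.7
position: [0.4308, 0.1125, 0.0248]
orientation: [0.985, 0.172, 0.001, -0.0]
ft_force: [-0.4, 1.1, 4.4]
width: 0.0091
finger_force: 58.8
```

apply_moves([
  [0,0,0,-0.3,0,0,0],
  [0,0,0,-0.6,0,0,0],
  [0,0,0,-0.6,0,0,0],
  [0,0,0,-0.4,0,0,0],
  [0,0,0,0,0,0,0],
  [0,0,0,0,0,0,0],
])

```text
time_s: 27.3
position: [0.4303, 0.1122, 0.1192]
orientation: [0.985, 0.172, 0.001, -0.0]
ft_force: [-0.0, -0.5, -1.1]
width: 0.0089
finger_force: 58.6
```

apply_moves([
  [0,0.03,0.4,0,0,0,0],
  [0,0.05,0.85,0,0,0,0],
  [0,0.05,0.9,0,0,0,0],
  [0,0.05,0.9,0,0,0,0],
  [0,0.05,0.9,0,0,0,0],
  [0,0.05,0.9,0,0,0,0],
  [0,0.05,0.9,0,0,0,0],
  [0,0.05,0.9,0,0,0,0],
])

```text
time_s: 28.1
position: [0.5604, -0.1959, 0.1172]
orientation: [0.985, 0.172, -0.001, -0.001]
ft_force: [0.6, -0.3, 0.8]
width: 0.0087
finger_force: 58.7
```

apply_moves([
  [0,0.05,0.6,0,0,0,0],
  [0,0.04,0.27,0,0,0,0],
  [0,0,0,0.4,0,0,0],
  [0,0,0,0.4,0,0,0],
  [0,0,0,0.4,0,0,0],
  [0,0,0,0,0,0,0],
  [0,0,0,0,0,0,0],
])

```text
time_s: 28.8
position: [0.579, -0.2328, 0.0583]
orientation: [0.985, 0.172, -0.001, -0.001]
ft_force: [1.2, 0.2, 0.9]
width: 0.0094
finger_force: 58.7
```

apply_moves([
  [0,0,0,0.3,0,0,0],
  [0,0,0,0.2,0,0,0],
  [0,0,0,0.08,0,0,0],
  [0,0,0,0,0,0,0],
  [0,0,0,0,0,0,0],
])

```text
time_s: 29.3
position: [0.5798, -0.2336, 0.0303]
orientation: [0.985, 0.172, 0.0, 0.0]
ft_force: [0.6, -0.3, -0.4]
width: 0.0089
finger_force: 58.7
```

apply_moves([
  [0,0,0,0.03,0,0,0],
  [0,0,0,0,0,0,0],
  [0.35,0,0,0,0,0,0],
  [0.35,0,0,0,0,0,0],
  [0.35,0,0,-0.3,0,0,0],
  [0.35,0,0,-0.6,0,0,0],
  [0.35,0,0,-0.8,0,0,0],
  [0.35,0,0,-0.8,0,0,0],
])

```text
time_s: 30.1
position: [0.5792, -0.2334, 0.1544]
orientation: [0.985, 0.172, -0.0, -0.0]
ft_force: [1.2, -0.6, 0.1]
width: 0.0303
finger_force: 0.0
```

apply_moves([
  [0.35,-0.8,0.3,-0.3,0,0,0],
  [0.35,-0.8,0.3,0,0,0,0],
  [0.35,-0.8,0.3,0,0,0,0],
  [0.35,-0.8,0.3,0,0,0,0],
  [0.35,0,0,0,0,0,0],
  [0.35,0,0,0,0,0,0],
])

```text
time_s: 30.7
position: [0.4488, -0.345, 0.1686]
orientation: [0.985, 0.171, 0.0, 0.0]
ft_force: [-0.0, -0.6, -0.2]
width: 0.0297
finger_force: 0.0
```

```bash
python3 - <<'E'
from h import *
s=bot.state();print(s["time_s"],s["position"])
for c in("top","side"):
    p,M=shot(c,"f"+c)
    for n in "large_vial small_vial large_cap small_cap stir_bar bottle tip_box".split():
        print(n,[(round(d["p"],2),world(M,d["location"]).round(3).tolist()) for d in bot.landmark_of(n,p)[:2]])
E
```

```text
30.7 [ 0.44881877 -0.34497336  0.16860168]
large_vial [(0.88, [0.643, -0.014, 0.003])]
small_vial [(0.51, [0.624, 0.042, 0.002])]
large_cap [(0.95, [0.587, 0.199, -0.001])]
small_cap [(0.56, [0.607, 0.267, 0.006])]
stir_bar [(0.65, [0.579, -0.238, 0.005])]
bottle [(0.92, [0.763, -0.172, 0.002])]
tip_box [(0.64, [0.746, 0.21, 0.001])]
large_vial []
small_vial []
large_cap [(0.79, [0.586, 0.202, -0.003])]
small_cap [(0.59, [0.606, 0.265, 0.002])]
stir_bar []
bottle []
tip_box []
```

View pics/fside.png

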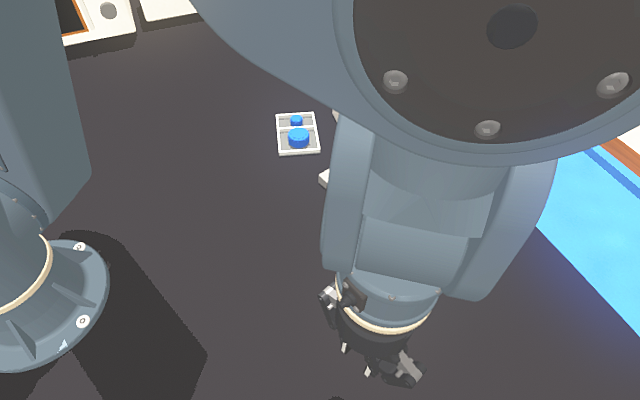

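The side view is blocked by the arm, but the top-camera positions put all five pieces in place, with both caps visible in their bays, and the bystanders unmoved. I'm handing the job in.

```bash
python3 -c "
from bench import bot
print(bot.close_job())"
```

```text
the job is handed in; nothing more can be done
None
```

I put all five pieces away and handed the job in at about 31 s; the final top-camera check showed each one in its place and the bottle and tip box unmoved, but the hand-in call returned no verdict.

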